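Draw the next bat from the feed rack

ROBOT

A 6-joint arm with a two-finger parallel gripper is mounted at the origin on a cart in front of the work surface, level with it; the furniture and walls round the work are solid. World frame = base frame: x ahead of the robot, y to its left, z up, the work surface at z = 0. Lengths are in m, angles in rad, forces in N, time in s.
With the tool pointing down it reaches from about 0.25 to 0.8 m from the base axis. Payload 3.9 kg.
Tool frame: the origin (TCP) lies on the centre line of the jaws, within the pads' length; the fingertips stand 17 mm ahead of it and the grasp point (between the pads) lies 2 mm behind it (arm.nose_length is the z of the fingertips in the tool frame, in m); z points along the fingers, y is the line along which they close (so a half turn about z gives the same grasp; the last joint's range is limited). The gripper opens to 85 mm and grips with 20 to 120 N. Pads are 22 mm wide; open, the fingers measure 114 mm over their backs; the gripper's body (76 mm by 85 mm) begins 54 mm behind the grasp point. The pads swing forward as they close: fully open they stand 13 mm farther back than shut.
Start: joints at [-1.344, 0.26, -0.138, 1.173, 0, 1.571], TCP at [0.118, -0.512, 0.248] pointing down, gripper open.
Joint ranges: [-2.78, 2.78], [-0.83, 1.72], [-1.28, 1.37], [-1.9, 2.12], [-1.57, 1.48], [-3.14, 3.14]. Speed limits (rad/s): [2.57, 2.57, 3.14, 3.14, 3.14, 3.14].

INTERFACE

Orientations are given as a unit quaternion [x, y, z, w].
In Python, from plant import arm, cams, workorder gives the robot as it stands.
- The arm moves only by the tool jog_arm, never from a script. Its arguments are lists of equal length, an entry for each row: "turn": the turn, a rotation vector about the tool's x, y, z in rad, a list of three; "translation": the shift along the tool's x, y, z in units of 25 mm (1.0 is 25 mm), a list of three; "claw": the finger opening in mm, from 0 to 85.4. In form: {"turn": [[ax, ay, az], ...], "translation": [[x, y, z], ...], "claw": [claw, ...]}. A call has 1 to 20 rows; each row is the pose to reach, as a shift and turn from the pose commanded when the call began, along the tool's axes at that moment; what a row does not reach only later rows make up. A row lasts 1/12 s, in which the tool goes at most 41.7 mm and 7.16 degrees, less where a joint would pass 70% of its speed; a pose out of reach is approached as far as the arm can. A call with a gripper value outside its range is refused whole. The fingers move at their own pace and stop on an object; "grip_force" is the grip in N (left out, the last holds). Time passes only in rows, so rows that repeat a pose let the fingers close. It gives the time, the measured TCP pose, the force, the opening and the grip force at its end, in the units of the state.
- arm.observe(): the state, without advancing time (a new reading comes with each control period).
- cams.get_image(name): name is "scene" or "side" or "wrist"; returns a dict with "frame" (400x640x3 uint8, blue, green, red), "fovy" (degrees; the focal length in pixels is half the picture's height over the tangent of half this angle, whatever the lens; pixels are square), "cx", "cy" (the principal point, pixels), "rvec" (rotation vector, rad) and "tvec" (3), from world to camera coordinates, as OpenCV has them. Camera axes: x right, y down, z forward; pixel columns grow to the right and rows downward; lengths in m; the calibration is good to about 2 mm. A picture is of the moment at which its call begins. There is no depth.
- workorder.job_done(): hands the job in; it is judged then, once.
The state is a dict: "time": time; "qpos": joint angles; "joint_vel": joint speeds; "effort": joint torques, N m; "eef_pos": TCP position; "eef_rot": TCP orientation; "wrist_force": force on the tool from outside, world axes, zero at the start; "moment": the same for the moment, N m; "width": finger opening in m; "gripper_force": force on a finger pad.
Only numpy, scipy, OpenCV 4.12 (cv2) and the standard library are available. Lean on these libraries where they do the work, as an engineer would, in place of code of your own. Each camera call takes 0.05 s, during which the arm holds its last target. There are 200 camera calls.

TASK

Draw the bottom bat out through the mouth of the feed rack, so that the bats above it drop down and stay in the rack, and lay it flat across both rails of the drying rest, square to them and about midway along them, with both ends overhanging about equally. Lower it onto the rails rather than dropping it, and leave the things standing round about where they are.

Things in the scene. Friction and masses are not known exactly. Their poses are not given: they have to be found in the camera images.
- feed_rack: Upright wooden rack fixed to the table, a flat stack of 4 bats in it. Origin: on the table, under the inner face of the front gate, midway across; +x points INTO the rack (to the left as the robot sees it), z up. Floor top at z = 30 mm, from x = -10 to 166 mm; cheeks to z = 120 mm, 56 mm apart (80 mm outside). Gate from x = -10 to 0; rear strips at x = 156 mm. The gate holds back all but the bottom bat.
- rack_mouth (a point): Centre of the mouth, on the rack's floor at the gate's outer face (rack x = -10, z = 30 mm; same axes). The mouth is 56 mm wide and 22 mm high: one bat passes out of it towards -x.
- rack_flare (a point): Outer edge, midway, of the board-like loading flare that leans out above the mouth (rack x = -34, z = 151 mm; 76 mm wide); it meets the gate at z = 118 mm. It is in the way of a gripper pointing straight down: come in leaning back from the rack, 35 to 45 degrees.
- bat_1: Wooden bat 150 x 50 x 16 mm, about 70 to 120 g. Origin: centre of its underside; x along its length, y across, z up. The bottom bat, flat on the rack's floor; its near (-x) end pokes 40 to 55 mm out of the mouth, with free space beside it and the table 30 mm below. It slides straight out along the rack's -x, dragging lightly, and is clear when its centre is at rack x = -85 mm or less.
- bat_2: Wooden bat 150 x 50 x 16 mm, about 70 to 120 g. Origin: centre of its underside; x along its length, y across, z up. Second in the stack, on bat_1, centre at about rack x = 78 mm. When bat_1 leaves, it drops 16 mm to the rack's floor.
- bat_3: Wooden bat 150 x 50 x 16 mm, about 70 to 120 g. Origin: centre of its underside; x along its length, y across, z up. Third in the stack, on bat_2.
- bat_4: Wooden bat 150 x 50 x 16 mm, about 70 to 120 g. Origin: centre of its underside; x along its length, y across, z up. Top of the stack, on bat_3.
- drying_rest: Low wooden rest fixed to the table: two parallel rails, each 180 long, 16 wide, 30 mm high, 50 mm apart centre to centre, joined by low stretchers. Origin: on the table at its centre; y along the rails, x across them, pointing ahead and to the left. A bat laid across both, length along x, overhangs about 42 mm at each end, its underside 30 mm above the table.
- tube_offcut: Bystander: raw-clay-coloured short tube, 53 mm across and 50 mm high, loose on the table. Origin: centre of its underside.
- round_cutter: Bystander: light metal ring cutter, 66 mm across and 35 mm high, loose on the table. Origin: centre of its underside.
- tape_roll: Bystander: roll of pale tape lying flat, 96 mm across and 24 mm high, loose on the table. Origin: centre of its underside.
- banding_wheel: Heavy potter's turntable, fixed, standing between rack and rest: a pale round head 243 mm across, its underside 94 and its top 107 mm above the table, on a foot 135 mm across. Only an obstacle: keep the gripper, the arm and the carried bat clear of it. Origin: centre of its foot, on the table.
Mind the look-alikes: they are no part of the job. Leave any orange look-alike of the drying_rest alone.

How it is judged:
By the outcome, as a careful person would: the job done as asked, in the order asked, and still so for the second after the job is handed in, with the robot touching nothing.
It also fails if it takes over 38 s, if anything falls off the work surface, if the arm or the gripper's body presses on something with over 40 N, if the wrist force passes 120 N, or if a joint passes its speed limit or range.

## Working session

There is one attempt and no reset: what is moved stays moved. The work goes in short steps, Python scripts to look and compute and a tool call to move; the robot and the scene stay as the last step left them, time stands still between calls to the robot, and variables do not carry over. Pictures are saved under pics/ and viewed, at most 10 in all, crops included, and the job is handed in when it is done.

Besides the shell and the picture viewer there is one more tool, called after "Request:" by a JSON object that holds its "method" and its "body", one argument or row to a line. jog_arm: Moves the arm, as the interface text tells. Its arguments: {"type":"object","properties":{"turn":{"type":"array","items":{"type":"array","items":{"type":"number"}}},"translation":{"type":"array","items":{"type":"array","items":{"type":"number"}}},"claw":{"type":"array","items":{"type":"number"}},"grip_force":{"type":"number"}},"required":["turn","translation","claw"]}

```bash
mkdir -p pics; ls; cat > h.py <<'E'
import numpy as np, cv2
from plant import arm, cams, workorder
from scipy.spatial.transform import Rotation as R
def cam(n):
    d=cams.get_image(n); np.savez('/tmp/%s.npz'%n, **d); return d
def load(n): return dict(np.load('/tmp/%s.npz'%n))
def K(d):
    f=200/np.tan(np.radians(float(d['fovy']))/2); return np.array([[f,0,d['cx']],[0,f,d['cy']],[0,0,1]],float)
def ray(d,u,v):
    Rm=cv2.Rodrigues(np.array(d['rvec'],float))[0]; t=np.array(d['tvec'],float).ravel()
    return -Rm.T@t, Rm.T@np.linalg.inv(K(d))@np.array([u,v,1.])
def onz(d,u,v,z):
    o,r=ray(d,u,v); return o+r*(z-o[2])/r[2]
def proj(d,P):
    return cv2.projectPoints(np.array(P,float).reshape(-1,3),np.array(d['rvec'],float),np.array(d['tvec'],float),K(d),None)[0].reshape(-1,2)
E
python3 - <<'E'
from h import *
print(arm.observe()); print(arm.nose_length)
for n in ('scene','side','wrist'):
    d=cam(n); cv2.imwrite('pics/%s0.png'%n,d['frame']); print(n,d['fovy'],d['cx'],d['cy'],ray(d,320,200), [k for k in d])
E
```

```text
pics
{'time': 0.0, 'qpos': array([-1.34400313e+00,  2.60678859e-01, -1.39399418e-01,  1.17267470e+00,
       -1.08059377e-05,  1.57078287e+00]), 'joint_vel': array([-0.00025644, -0.00060988,  0.00085516,  0.0010746 ,  0.0002255 ,
       -0.00011196]), 'effort': array([ 4.14608739e-04, -4.05675387e+01,  2.53924638e+01,  1.87389180e-02,
       -5.88630405e-05, -4.91320563e-06]), 'eef_pos': array([ 0.11789851, -0.51092128,  0.24745608]), 'eef_rot': array([ 9.93576255e-01,  1.13160366e-01, -1.16063076e-04, -9.71433068e-04]), 'wrist_force': array([-0.3212746 , -0.12909269,  0.36487471]), 'moment': array([-0.05202909, -0.00319543, -0.01811541]), 'gripper_force': 0.0, 'width': 0.08544124873755839}
0.017
scene 45.530028402736896 314.94297613768225 193.76421020172984 (array([-0.23339065,  0.54397949,  0.69794752]), array([ 0.65755696, -0.56443478, -0.49931553])) ['frame', 'fovy', 'cx', 'cy', 'rvec', 'tvec']
side 53.64982785432038 319.7731096808453 203.32702026008292 (array([ 1.38344674, -0.007107  ,  0.86057073]), array([-0.74939121, -0.11088992, -0.65283025])) ['frame', 'fovy', 'cx', 'cy', 'rvec', 'tvec']
wrist 69.1655763602651 323.1328720384796 200.63622338333136 (array([ 0.19688259, -0.4922678 ,  0.37269592]), array([-0.30645005, -0.05853521, -0.95014916])) ['frame', 'fovy', 'cx', 'cy', 'rvec', 'tvec']
```

View pics/scene0.png

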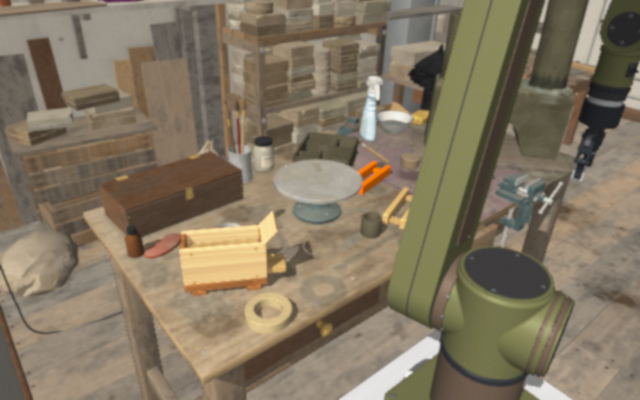

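View pics/side0.png

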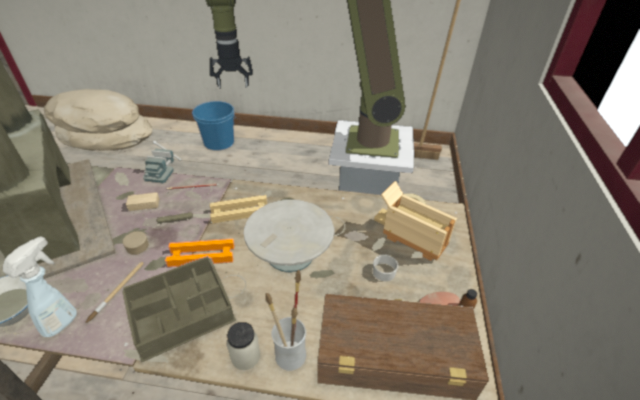

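Scene: rack around (225,258) with its flare at (268,228) and the bat end poking out at about (285,262). Side: pale rest at (238,208), orange look-alike at (200,252), wheel head at (290,232), rack at (418,222). The rest could be mistaken for the orange one (side 200,252), and I choose the pale one (238,208). The bottom bat could be confused with the bats above it or the rack floor, so I'll check one close crop composite.

```bash
python3 - <<'E'
from h import *
s=load('scene')['frame']; e=load('side')['frame']
c=lambda im,x,y,w,h,k: cv2.resize(im[y:y+h,x:x+w],None,fx=k,fy=k,interpolation=cv2.INTER_CUBIC)
a=c(s,170,200,160,100,5)           # 800x500 -> 
a=cv2.resize(a,(480,300)); b=cv2.resize(c(e,370,180,90,80,4),(320,300))
r=c(e,190,185,100,40,8); r=cv2.resize(r,(750,300)); r=cv2.copyMakeBorder(r,0,0,0,50,0)
cv2.imwrite('pics/comp.png',np.vstack([np.hstack([a,b]),r]))
E
```

```text
(no output)
```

View pics/comp.png

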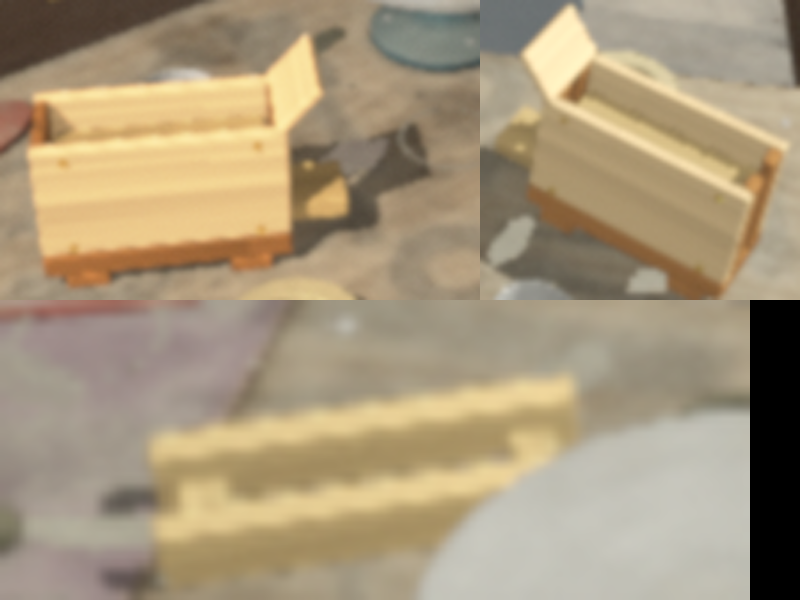

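The crop confirms it: bat_1's end pokes out below the flare (scene ≈(283,264)), and the pale rest has two rails (side ≈(210–267,195–222)), its right end hidden by the wheel head.

```bash
python3 - <<'E'
from h import *
S=load('scene');E=load('side');np.set_printoptions(precision=4,suppress=True)
print('cheek tops z.12')
for n,d,pts in (('scene',S,[(180,249.3),(263.3,242.7),(182.7,231.7),(259.3,225)]),('side',E,[(390.5,205.9),(445.9,233.3),(403.7,194.7),(456.6,219.5)])):
    for p in pts: print(n,p,onz(d,*p,.12))
print('bat end scene top z.046', [onz(S,170+x/3,200+y/3,.046) for x,y in ((348,180),(333,162),(293,190))])
print('bat end bottom', [onz(S,170+x/3,200+y/3,.030) for x,y in ((346,217),(293,217))])
print('rest side z.03',[onz(E,190+x/7.5,185+(y-300)/7.5,.03) for x,y in ((152,437),(575,378),(155,460),(158,518),(158,535),(560,445),(577,405))])
print('wheel',onz(E,290,232,.107))
hsv=cv2.cvtColor(E['frame'],cv2.COLOR_BGR2HSV)
print(hsv[203,240],hsv[210,240],hsv[230,290],hsv[205,280])
E
```

```text
cheek tops z.12
scene (180, 249.3) [0.5437 0.2471 0.12  ]
scene (263.3, 242.7) [0.4612 0.0998 0.12  ]
scene (182.7, 231.7) [0.5994 0.2146 0.12  ]
scene (259.3, 225) [0.5229 0.0691 0.12  ]
side (390.5, 205.9) [0.5247 0.0676 0.12  ]
side (445.9, 233.3) [0.6095 0.2142 0.12  ]
side (403.7, 194.7) [0.4683 0.1046 0.12  ]
side (456.6, 219.5) [0.5505 0.2474 0.12  ]
bat end scene top z.046 [array([0.4637, 0.0398, 0.046 ]), array([0.4887, 0.0357, 0.046 ]), array([0.4785, 0.0792, 0.046 ])]
bat end bottom [array([0.4456, 0.055 , 0.03  ]), array([0.4692, 0.086 , 0.03  ])]
rest side z.03 [array([ 0.5048, -0.4887,  0.03  ]), array([ 0.4369, -0.3228,  0.03  ]), array([ 0.5185, -0.4822,  0.03  ]), array([ 0.5524, -0.4681,  0.03  ]), array([ 0.5621, -0.4644,  0.03  ]), array([ 0.4806, -0.3177,  0.03  ]), array([ 0.4542, -0.3173,  0.03  ])]
wheel [ 0.6611 -0.1935  0.107 ]
[ 20 102 173] [ 21  89 229] [ 26  20 190] [ 27  15 193]
```

View pics/wrist0.png

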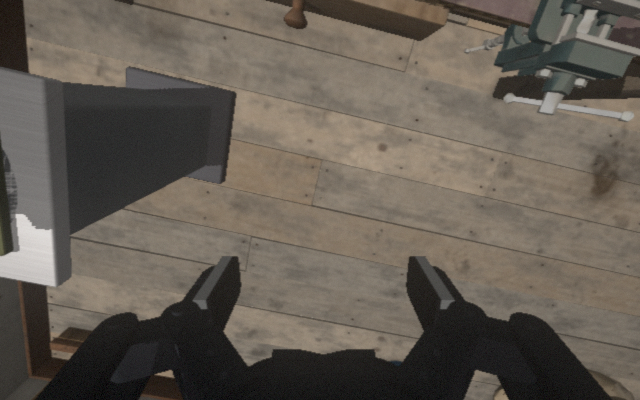

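```bash
cat >> h.py <<'E'
np.set_printoptions(precision=4,suppress=True)
def pose(hdeg,tilt):
    a,T=np.radians([hdeg,tilt]); h=np.array([np.cos(a),np.sin(a),0]); Z=np.array([0,0,1.])
    x=np.cos(T)*h+np.sin(T)*Z; z=np.sin(T)*h-np.cos(T)*Z
    return R.from_matrix(np.c_[x,np.cross(z,x),z])
def go(p,rot):
    s=arm.observe(); r0=R.from_quat(s['eef_rot'])
    print('turn',(r0.inv()*rot).as_rotvec(),'trans',r0.inv().apply(np.array(p)-s['eef_pos'])/.025,'t',s['time'])
E
python3 - <<'E'
from h import *
S=load('scene');E=load('side')
print('tube',onz(S,371,225,.025),'tape',onz(S,268,312,.012),'cutter',onz(E,385,267,.0175),'wheel',onz(S,317,180,.107))
go((.439,-.009,.15),pose(60.4,40))
E
```

```text
tube [ 0.473  -0.2402  0.025 ] tape [0.382  0.1449 0.012 ] cutter [0.663  0.0691 0.0175] wheel [ 0.6322 -0.1861  0.107 ]
turn [ 0.2871  0.6566 -0.7932] trans [ 17.0295 -16.674    3.9316] t 0.15
```

Request:
{"method": "jog_arm", "body": {
  "turn": [
    [0,0,-0.1],
    [0.1,0.2,-0.3],
    [0.287,0.657,-0.793],
    [0.287,0.657,-0.793],
    [0.287,0.657,-0.793],
    [0.287,0.657,-0.793],
    [0.287,0.657,-0.793],
    [0.287,0.657,-0.793],
    [0.287,0.657,-0.793],
    [0.287,0.657,-0.793],
    [0.287,0.657,-0.793],
    [0.287,0.657,-0.793],
    [0.287,0.657,-0.793],
    [0.287,0.657,-0.793],
    [0.287,0.657,-0.793],
    [0.287,0.657,-0.793],
    [0.287,0.657,-0.793],
    [0.287,0.657,-0.793],
    [0.287,0.657,-0.793],
    [0.287,0.657,-0.793]
  ],
  "translation": [
    [17,-16.7,2],
    [17,-16.7,2],
    [17,-16.7,2],
    [17,-16.7,2],
    [17,-16.7,2],
    [17,-16.7,2],
    [17,-16.7,2],
    [17,-16.7,2],
    [17,-16.7,2],
    [17,-16.7,2],
    [17,-16.7,2],
    [17,-16.7,3.9],
    [17,-16.7,3.9],
    [17,-16.7,3.9],
    [17,-16.7,3.9],
    [17,-16.7,3.9],
    [17,-16.7,3.9],
    [17,-16.7,3.9],
    [17,-16.7,3.9],
    [17,-16.7,3.9]
  ],
  "claw": [70,70,70,70,70,70,70,70,70,70,70,70,70,70,70,70,70,70,70,70],
  "grip_force": 60
}}

```text
time: 1.82
eef_pos: [0.4386, -0.0105, 0.1512]
eef_rot: [0.813, 0.472, 0.296, -0.171]
wrist_force: [0.8, -0.4, -0.7]
width: 0.0701
gripper_force: 0.0
```

```bash
python3 - <<'E'
from h import *
w=cam('wrist'); s=cam('scene')
cv2.imwrite('pics/w1.png',w['frame'])
go((.439,-.009,.15),pose(60.4,40)); print(arm.observe()['qpos'],arm.observe()['width'])
E
```

```text
turn [ 0.003   0.0008 -0.0005] trans [ 0.0123 -0.0116  0.0695] t 1.9167
[-0.4833  0.1797 -0.7454  0.6139  0.6967  1.6172] 0.06986825715934335
```

View pics/w1.png

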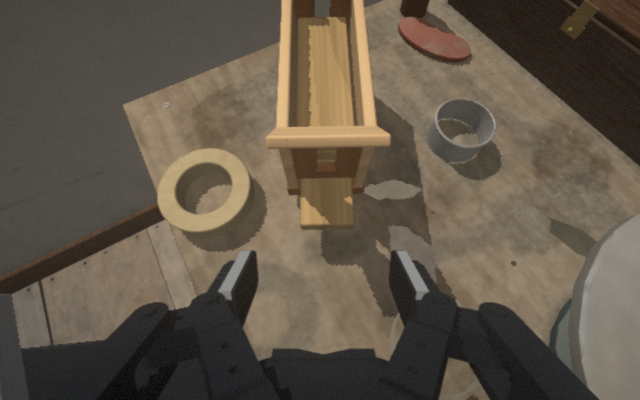

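The wrist view shows bat_1's protruding end at (300–354, 180–228), the flare edge at (268–388,138), the tape roll at (205,190), the cutter at (462,130) and the wheel at lower right. All are clear of the approach.

```bash
python3 - <<'E'
from h import *
w=load('wrist')
g=cv2.cvtColor(w['frame'],cv2.COLOR_BGR2HSV)
for c in (310,327,345): print(c,[tuple(g[r,c]) for r in range(214,234,2)])
for r in (205,215): print(r,[(x,tuple(g[r,x])) for x in list(range(294,308,2))+list(range(346,362,2))])
P=[onz(w,*p,.046) for p in ((300.5,222),(353.5,222),(302,182),(352,182))]
print(np.array(P)); print('w',np.linalg.norm(P[0]-P[1]))
for a,b in((0,2),(1,3)): d=P[b]-P[a]; print(np.degrees(np.arctan2(d[1],d[0])))
d=P[1]-P[0]; print('end normal',np.degrees(np.arctan2(d[1],d[0]))+90,'mid',(P[0]+P[1])/2)
E
```

```text
310 [(np.uint8(17), np.uint8(117), np.uint8(188)), (np.uint8(18), np.uint8(114), np.uint8(185)), (np.uint8(18), np.uint8(119), np.uint8(186)), (np.uint8(18), np.uint8(115), np.uint8(186)), (np.uint8(18), np.uint8(116), np.uint8(185)), (np.uint8(18), np.uint8(116), np.uint8(147)), (np.uint8(19), np.uint8(111), np.uint8(92)), (np.uint8(18), np.uint8(108), np.uint8(90)), (np.uint8(17), np.uint8(67), np.uint8(137)), (np.uint8(18), np.uint8(74), np.uint8(142))]
327 [(np.uint8(19), np.uint8(110), np.uint8(104)), (np.uint8(18), np.uint8(112), np.uint8(105)), (np.uint8(17), np.uint8(109), np.uint8(105)), (np.uint8(17), np.uint8(114), np.uint8(143)), (np.uint8(18), np.uint8(115), np.uint8(167)), (np.uint8(17), np.uint8(112), np.uint8(125)), (np.uint8(17), np.uint8(106), np.uint8(84)), (np.uint8(18), np.uint8(104), np.uint8(86)), (np.uint8(15), np.uint8(70), np.uint8(80)), (np.uint8(15), np.uint8(77), np.uint8(73))]
345 [(np.uint8(16), np.uint8(113), np.uint8(120)), (np.uint8(18), np.uint8(116), np.uint8(117)), (np.uint8(18), np.uint8(116), np.uint8(117)), (np.uint8(18), np.uint8(109), np.uint
[... 1366 characters left out ...]
9), np.uint8(191))), (306, (np.uint8(18), np.uint8(115), np.uint8(197))), (346, (np.uint8(17), np.uint8(115), np.uint8(113))), (348, (np.uint8(17), np.uint8(114), np.uint8(105))), (350, (np.uint8(18), np.uint8(117), np.uint8(111))), (352, (np.uint8(17), np.uint8(118), np.uint8(106))), (354, (np.uint8(18), np.uint8(80), np.uint8(86))), (356, (np.uint8(17), np.uint8(75), np.uint8(92))), (358, (np.uint8(17), np.uint8(76), np.uint8(90))), (360, (np.uint8(20), np.uint8(75), np.uint8(88)))]
[[0.4513 0.0529 0.046 ]
 [0.4933 0.029  0.046 ]
 [0.4715 0.0877 0.046 ]
 [0.5133 0.0639 0.046 ]]
w 0.04827675754030231
59.86287886467954
60.11595229335767
end normal 60.31490502200023 mid [0.4723 0.041  0.046 ]
```

```bash
python3 - <<'E'
from h import *
r=pose(60.2,40); p=np.array([.481,.0566,.036]); z=r.as_matrix()[:,2]
go(p-.07*z,r); go(p,r)
E
```

```text
turn [0.0007 0.0008 0.0022] trans [-0.533   0.139   2.7635] t 1.9167
turn [0.0007 0.0008 0.0022] trans [-0.5306  0.1369  5.5635] t 1.9167
```

Request:
{"method": "jog_arm", "body": {
  "turn": [
    [0,0,0],
    [0,0,0],
    [0,0,0],
    [0,0,0],
    [0,0,0],
    [0,0,0],
    [0,0,0],
    [0,0,0],
    [0,0,0],
    [0,0,0],
    [0,0,0],
    [0,0,0],
    [0,0,0]
  ],
  "translation": [
    [-0.53,0.14,1],
    [-0.53,0.14,2],
    [-0.53,0.14,2.8],
    [-0.53,0.14,3.4],
    [-0.53,0.14,4.0],
    [-0.53,0.14,4.6],
    [-0.53,0.14,5.1],
    [-0.53,0.14,5.56],
    [-0.53,0.14,5.56],
    [-0.53,0.14,5.56],
    [-0.53,0.14,5.56],
    [-0.53,0.14,5.56],
    [-0.53,0.14,5.56]
  ],
  "claw": [70,70,70,70,70,70,70,70,70,70,70,70,70]
}}

```text
time: 3.0
eef_pos: [0.481, 0.0572, 0.0364]
eef_rot: [0.812, 0.473, 0.296, -0.171]
wrist_force: [0.4, 0.3, 0.1]
width: 0.0699
gripper_force: 0.0
```

```bash
python3 - <<'E'
from h import *
w=cam('wrist'); s=cam('scene')
a=cv2.resize(w['frame'],(480,300)); b=cv2.resize(s['frame'][190:310,220:340],(300,300),interpolation=cv2.INTER_CUBIC)
cv2.imwrite('pics/g1.png',np.hstack([a,b]))
o=arm.observe();print(o['eef_pos'],o['wrist_force'],o['time'])
E
```

```text
[0.4809 0.0573 0.0362] [-0.122   0.2351  0.9879] 3.1
```

View pics/g1.png

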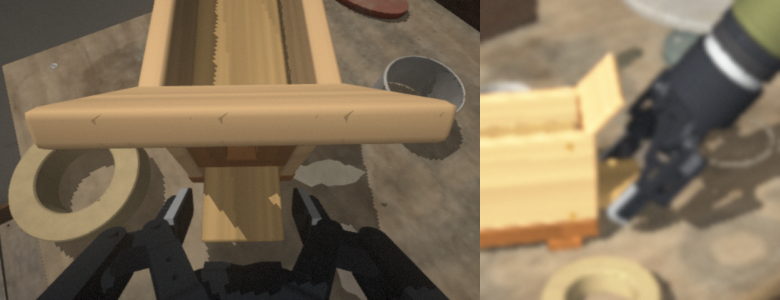

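Pads straddle the bat end and clear the gate and flare. Next I close.

Request:
{"method": "jog_arm", "body": {
  "turn": [
    [0,0,0],
    [0,0,0],
    [0,0,0],
    [0,0,0],
    [0,0,0],
    [0,0,0],
    [0,0,0],
    [0,0,0]
  ],
  "translation": [
    [0,0,0],
    [0,0,0],
    [0,0,0],
    [0,0,0],
    [0,0,0],
    [0,0,0],
    [0,0,0],
    [0,0,0]
  ],
  "claw": [40,40,40,40,40,40,40,40],
  "grip_force": 60
}}

```text
time: 3.77
eef_pos: [0.4808, 0.0577, 0.0363]
eef_rot: [0.812, 0.473, 0.296, -0.171]
wrist_force: [-2.7, -3.0, 5.5]
width: 0.0491
gripper_force: 61.2
```

Request:
{"method": "jog_arm", "body": {
  "turn": [
    [0,0,0],
    [0,0,0],
    [0,0,0],
    [0,0,0],
    [0,0,0],
    [0,0,0],
    [0,0,0],
    [0,0,0],
    [0,0,0],
    [0,0,0],
    [0,0,0],
    [0,0,0],
    [0,0,0],
    [0,0,0],
    [0,0,0],
    [0,0,0],
    [0,0,0],
    [0,0,0]
  ],
  "translation": [
    [-0.11,0,-0.1],
    [-0.34,0,-0.29],
    [-0.57,0,-0.48],
    [-0.8,0,-0.67],
    [-1.03,0,-0.87],
    [-1.26,0,-1.06],
    [-1.5,0,-1.25],
    [-1.72,0,-1.45],
    [-1.95,0,-1.64],
    [-2.18,0,-1.83],
    [-2.41,0,-2.02],
    [-2.64,0,-2.22],
    [-2.87,0,-2.41],
    [-3.1,0,-2.6],
    [-3.33,0,-2.8],
    [-3.56,0,-2.99],
    [-3.83,0,-3.21],
    [-3.83,0,-3.21]
  ],
  "claw": [40,40,40,40,40,40,40,40,40,40,40,40,40,40,40,40,40,40]
}}

```text
time: 5.27
eef_pos: [0.418, -0.0524, 0.0352]
eef_rot: [0.813, 0.472, 0.295, -0.171]
wrist_force: [0.1, -0.2, -0.6]
width: 0.049
gripper_force: 62.8
```

```bash
python3 - <<'E'
from h import *
w=cam('wrist'); s=cam('scene'); e=cam('side')
a=cv2.resize(w['frame'],(480,300)); b=cv2.resize(s['frame'][190:310,220:340],(300,300),interpolation=cv2.INTER_CUBIC)
cv2.imwrite('pics/p1.png',np.vstack([np.hstack([a,b]),cv2.resize(e['frame'][170:270,190:450],(780,300),interpolation=cv2.INTER_CUBIC)]))
o=arm.observe();print(o['eef_pos'],o['wrist_force'],o['moment'],o['time'],o['width'])
E
```

```text
[ 0.4186 -0.0511  0.0355] [ 0.0748  0.2193 -0.4863] [-0.6369  0.3648  0.0166] 5.4167 0.048838650219150535
```

View pics/p1.png

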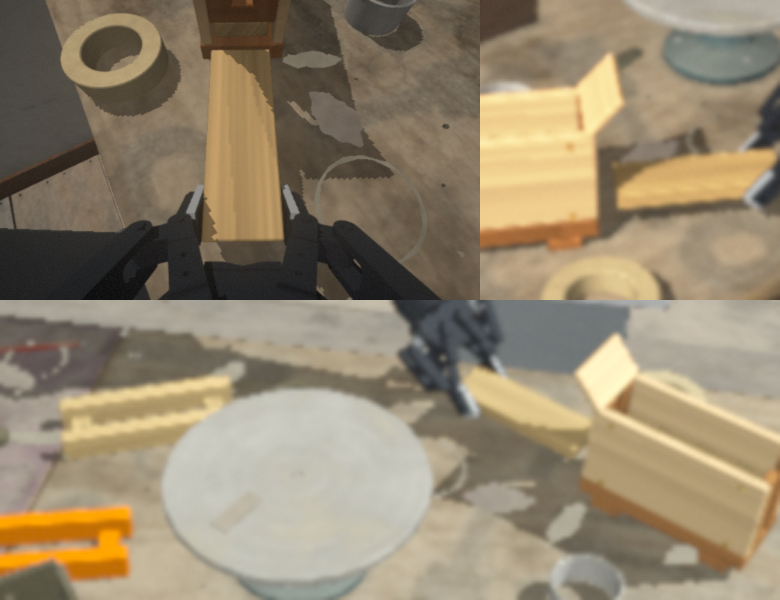

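Bat_1 is fully out (end just clear of the mouth, wrist (241,50)–(243,240)), straight in the pads; the rest of the stack stayed put.

```bash
python3 - <<'E'
from h import *
w=load('wrist')
P=[onz(w,x/.75,y/.75,.0455) for x,y in ((204,240),(283,240),(214,51),(271,51))]; print(np.array(P))
go((.410,-.066,.04),pose(60.2,40))
go((.405,-.08,.17),pose(60.2,40))
go((.37,-.2,.2),pose(40,40))
go((.45,-.414,.17),pose(22.4,40))
g=cv2.cvtColor(w['frame'],cv2.COLOR_BGR2HSV)
E
```

```text
[[ 0.3888 -0.0584  0.0455]
 [ 0.4288 -0.0813  0.0455]
 [ 0.4595  0.0677  0.0455]
 [ 0.5005  0.0443  0.0455]]
turn [-0.001   0.0014  0.0026] trans [-0.4139 -0.0026 -0.5787] t 5.4167
turn [-0.001   0.0014  0.0026] trans [ 2.474   0.1051 -4.9424] t 5.4167
turn [-0.2275  0.0012  0.2728] trans [-0.4869  1.2638 -8.9834] t 5.4167
turn [-0.4248  0.001   0.5083] trans [ -5.7524   8.2782 -11.8168] t 5.4167
```

Request:
{"method": "jog_arm", "body": {
  "turn": [
    [0,0,0],
    [0,0,0],
    [0,0,0],
    [0,0,0],
    [0,0,0],
    [0,0,0],
    [-0.06,0,0.07],
    [-0.12,0,0.14],
    [-0.18,0,0.21],
    [-0.228,0,0.273],
    [-0.28,0,0.33],
    [-0.33,0,0.39],
    [-0.38,0,0.45],
    [-0.425,0,0.508],
    [-0.425,0,0.508],
    [-0.425,0,0.508],
    [-0.425,0,0.508],
    [-0.425,0,0.508],
    [-0.425,0,0.508],
    [-0.425,0,0.508]
  ],
  "translation": [
    [-0.2,0,-0.25],
    [-0.41,0,-0.58],
    [0.2,0,-1.5],
    [0.9,0,-2.6],
    [1.7,0,-3.8],
    [2.47,0.1,-4.94],
    [1.73,0.4,-6],
    [0.99,0.7,-7],
    [0.25,1,-8],
    [-0.49,1.26,-8.98],
    [-1.3,2.3,-9.4],
    [-2.1,3.3,-9.8],
    [-2.9,4.3,-10.2],
    [-3.6,5.3,-10.6],
    [-4.3,6.3,-11],
    [-5,7.3,-11.4],
    [-5.4,7.8,-11.6],
    [-5.75,8.28,-11.82],
    [-5.75,8.28,-11.82],
    [-5.75,8.28,-11.82]
  ],
  "claw": [40,40,40,40,40,40,40,40,40,40,40,40,40,40,40,40,40,40,40,40]
}}

```text
time: 7.08
eef_pos: [0.4505, -0.4134, 0.1695]
eef_rot: [0.922, 0.183, 0.335, -0.067]
wrist_force: [-1.1, -0.2, -0.6]
width: 0.0492
gripper_force: 62.8
```

```bash
python3 - <<'E'
from h import *
w=cam('wrist'); e=cam('side');s=cam('scene')
a=w['frame']; b=cv2.resize(e['frame'][150:250,190:450],(640,246),interpolation=cv2.INTER_CUBIC)
cv2.imwrite('pics/t1.png',cv2.resize(np.vstack([a,b]),(594,600)))
o=arm.observe();print(o['eef_pos'],o['wrist_force'],o['moment'],o['time'],o['width'])
E
```

```text
[ 0.4499 -0.4122  0.17  ] [ 0.7191  0.6592 -0.8969] [-0.239   0.6817 -0.0431] 7.2333 0.04909195500076659
```

View pics/t1.png

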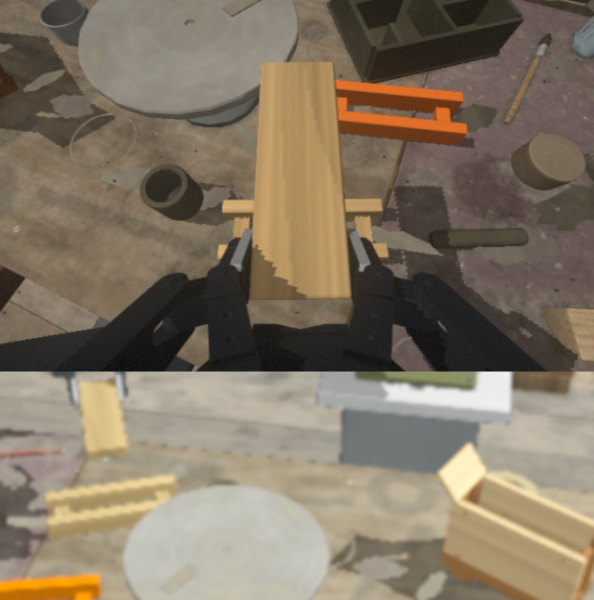

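```bash
python3 - <<'E'
from h import *
w=load('wrist'); f=w['frame']
a=f[200:290,225:275]; b=f[200:290,370:430]
c=np.hstack([a,b]); cv2.imwrite('pics/z.png',cv2.resize(c,None,fx=6,fy=6,interpolation=cv2.INTER_CUBIC))
E
```

```text
(no output)
```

View pics/z.png

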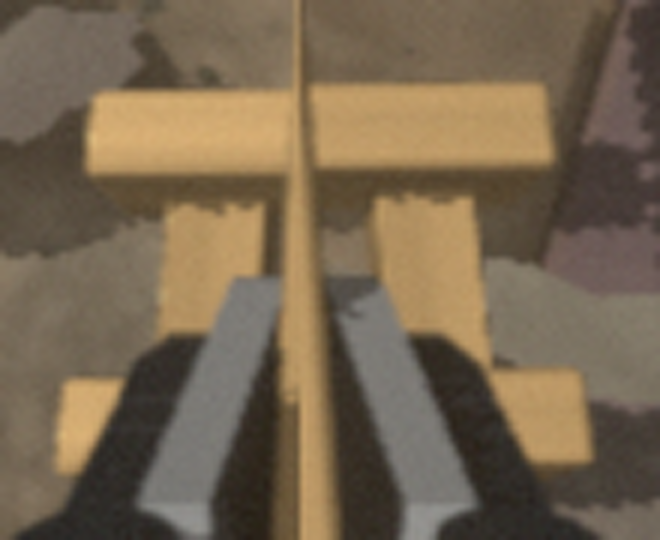

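```bash
python3 - <<'E'
from h import *
w=load('wrist')
q=[(93,94),(88,173),(65,380),(57,472),(547,86),(553,165),(583,370),(592,463)]
P=np.array([onz(w,(225 if X<300 else 320)+X/6,200+Y/6,.03) for X,Y in q]); print(P)
c=P.mean(0); d=P[:4].mean(0)-P[4:].mean(0); ang=np.degrees(np.arctan2(d[1],d[0]))-90
x=(P[[0,4]]-P[[3,7]]).mean(0)
print('centre',c,'len',np.linalg.norm(d),'xaxis',ang,'width',np.linalg.norm(x),np.degrees(np.arctan2(x[1],x[0])))
# bat in hand: top face, corners (picture scale .928)
o=arm.observe(); zt=o['eef_pos'][2]+.010
B=np.array([onz(w,u/.928,v/.928,zt) for u,v in((249,298),(352,298),(261,62.5),(334,62.5))]); print(B, 'L',np.linalg.norm(B[:2].mean(0)-B[2:].mean(0)))
d=B[2:].mean(0)-B[:2].mean(0); print('bat ang',np.degrees(np.arctan2(d[1],d[0])),'tcp from end',np.linalg.norm((o['eef_pos']-B[:2].mean(0))[:2]))
print('widths',np.linalg.norm(B[0]-B[1]),np.linalg.norm(B[2]-B[3]), 'tcp',o['eef_pos'])
E
```

```text
[[ 0.4903 -0.303   0.03  ]
 [ 0.4774 -0.3091  0.03  ]
 [ 0.445  -0.3224  0.03  ]
 [ 0.4316 -0.3283  0.03  ]
 [ 0.5597 -0.4672  0.03  ]
 [ 0.5463 -0.4721  0.03  ]
 [ 0.5145 -0.4863  0.03  ]
 [ 0.5006 -0.4917  0.03  ]]
centre [ 0.4957 -0.3975  0.03  ] len 0.17764646697252476 xaxis 22.935570134539475 width 0.06393279139877418 22.9160463068594
[[ 0.4223 -0.3986  0.18  ]
 [ 0.4408 -0.4434  0.18  ]
 [ 0.5563 -0.3409  0.18  ]
 [ 0.575  -0.3861  0.18  ]] L 0.14583966580865143
bat ang 23.203937235994708 tcp from end 0.020356297589418856
widths 0.048446788569913815 0.048941402273059036 tcp [ 0.4499 -0.4122  0.17  ]
```

```bash
python3 - <<'E'
from h import *
s=arm.observe(); r=R.from_euler('z',-.3,degrees=True)*R.from_quat(s['eef_rot']); print(s['eef_rot'],r.as_matrix()[:,2])
for z in (.17,.046,.0355): go((.4464,-.4183,z),r)
E
```

```text
[ 0.9218  0.1829  0.3352 -0.0672] [ 0.5946  0.2433 -0.7663]
turn [-0.0034  0.      0.004 ] trans [-0.1707  0.1717 -0.1454] t 7.2333
turn [-0.0034  0.      0.004 ] trans [-3.3574  0.1776  3.6554] t 7.2333
turn [-0.0034  0.      0.004 ] trans [-3.6272  0.1781  3.9773] t 7.2333
```

Request:
{"method": "jog_arm", "body": {
  "turn": [
    [0,0,0],
    [0,0,0.004],
    [0,0,0.004],
    [0,0,0.004],
    [0,0,0.004],
    [-0.003,0,0.004],
    [-0.003,0,0.004],
    [-0.003,0,0.004],
    [-0.003,0,0.004],
    [-0.003,0,0.004],
    [-0.003,0,0.004],
    [-0.003,0,0.004],
    [-0.003,0,0.004],
    [-0.003,0,0.004]
  ],
  "translation": [
    [-0.17,0.18,-0.15],
    [-0.5,0.18,0.25],
    [-0.95,0.18,0.79],
    [-1.4,0.18,1.32],
    [-1.85,0.18,1.86],
    [-2.3,0.18,2.4],
    [-2.7,0.18,2.87],
    [-3,0.18,3.23],
    [-3.2,0.18,3.47],
    [-3.36,0.18,3.66],
    [-3.36,0.18,3.66],
    [-3.36,0.18,3.66],
    [-3.36,0.18,3.66],
    [-3.36,0.18,3.66]
  ],
  "claw": [40,40,40,40,40,40,40,40,40,40,40,40,40,40]
}}

```text
time: 8.4
eef_pos: [0.4474, -0.4207, 0.0471]
eef_rot: [0.922, 0.181, 0.336, -0.065]
wrist_force: [-0.2, -0.6, -1.0]
width: 0.0488
gripper_force: 62.8
```

```bash
python3 - <<'E'
from h import *
w=cam('wrist'); e=cam('side')
a=w['frame'][150:400]; b=cv2.resize(e['frame'][150:250,180:310],(640,492),interpolation=cv2.INTER_CUBIC)
cv2.imwrite('pics/l1.png',cv2.resize(np.vstack([a,b]),(517,600)))
o=arm.observe();print(o['eef_pos'],o['wrist_force'],o['moment'],o['time'],o['width'])
E
```

```text
[ 0.4473 -0.4206  0.0469] [-0.1918 -0.6057 -1.1632] [-0.3004  0.6435  0.0025] 8.5 0.04901259024932583
```

View pics/l1.png

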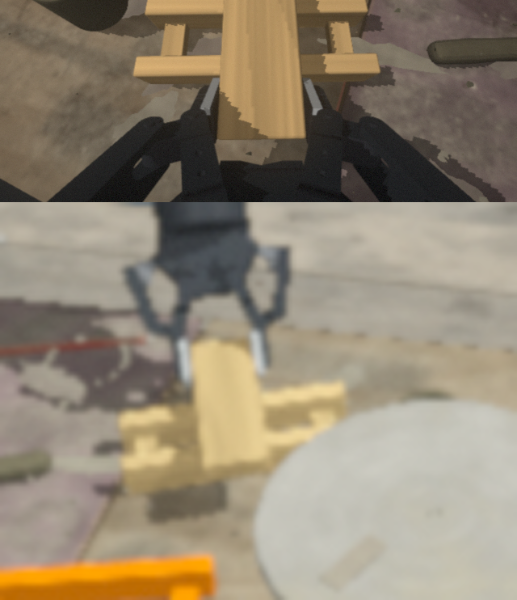

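```bash
python3 - <<'E'
from h import *
w=load('wrist'); f=cv2.cvtColor(w['frame'],cv2.COLOR_BGR2HSV).astype(int)
k=.808; P=[onz(w,u/k,150+v/k,.03) for u,v in((136,57),(134,77),(378,54),(380,74),(146,14),(367,11))]; P=np.array(P); print(P)
u=np.array([-np.sin(np.radians(22.9)),np.cos(np.radians(22.9)),0]); x=np.array([u[1],-u[0],0])
print('along',P@u,'across',P@x)
B=np.array([onz(w,a/k,150+b/k,.0575) for a,b in((218,138),(305,138),(224,0),(298,0))]); print('bat along',B@u,'across',B@x)
s=arm.observe(); r=R.from_quat(s['eef_rot']); h=r.as_matrix()[:,2]; print('h',np.degrees(np.arctan2(h[1],h[0])), 'z vert',h[2])
r2=R.from_euler('z',22.5-np.degrees(np.arctan2(h[1],h[0])),degrees=True)*r
for z in (.047,.038,.0355): go((.4464,-.4183,z),r2)
E
```

```text
[[ 0.4443 -0.3222  0.03  ]
 [ 0.4311 -0.3292  0.03  ]
 [ 0.514  -0.4866  0.03  ]
 [ 0.4995 -0.491   0.03  ]
 [ 0.4777 -0.3095  0.03  ]
 [ 0.5466 -0.471   0.03  ]]
along [-0.4697 -0.471  -0.6482 -0.6467 -0.471  -0.6466] across [0.284  0.269  0.2841 0.269  0.3196 0.3203]
bat along [-0.5376 -0.5846 -0.5369 -0.587 ] across [0.2284 0.2278 0.3147 0.3142]
h 22.04163449753423 z vert -0.7660160532182642
turn [ 0.0051  0.     -0.0061] trans [ 0.0047 -0.0963 -0.0021] t 8.5
turn [ 0.0051  0.     -0.0061] trans [-0.2267 -0.0969  0.2737] t 8.5
turn [ 0.0051  0.     -0.0061] trans [-0.291  -0.0971  0.3503] t 8.5
```

Request:
{"method": "jog_arm", "body": {
  "turn": [
    [0.002,0,-0.003],
    [0.005,0,-0.006],
    [0.005,0,-0.006],
    [0.005,0,-0.006],
    [0.005,0,-0.006],
    [0.005,0,-0.006],
    [0.005,0,-0.006],
    [0.005,0,-0.006],
    [0.005,0,-0.006],
    [0.005,0,-0.006],
    [0.005,0,-0.006],
    [0.005,0,-0.006]
  ],
  "translation": [
    [0,-0.05,0],
    [0,-0.1,0],
    [-0.05,-0.1,0.06],
    [-0.1,-0.1,0.12],
    [-0.14,-0.1,0.17],
    [-0.18,-0.1,0.22],
    [-0.21,-0.1,0.25],
    [-0.23,-0.1,0.28],
    [-0.25,-0.1,0.3],
    [-0.27,-0.1,0.32],
    [-0.27,-0.1,0.32],
    [-0.27,-0.1,0.32]
  ],
  "claw": [40,40,40,40,40,40,40,40,40,40,40,40]
}}

```text
time: 9.5
eef_pos: [0.4462, -0.4178, 0.0362]
eef_rot: [0.921, 0.184, 0.336, -0.067]
wrist_force: [-2.0, 0.6, 3.9]
width: 0.0492
gripper_force: 63.4
```

Contact felt (+5 N). Now release and back out along the tool axis.

Request:
{"method": "jog_arm", "body": {
  "turn": [
    [0,0,0],
    [0,0,0],
    [0,0,0],
    [0,0,0],
    [0,0,0],
    [0,0,0],
    [0,0,0],
    [0,0,0]
  ],
  "translation": [
    [0,0,0],
    [0,0,0],
    [0,0,0],
    [0,0,0],
    [0,0,0],
    [0,0,0],
    [0,0,0],
    [0,0,0]
  ],
  "claw": [50,51,53,56,60,66,68,68],
  "grip_force": 20
}}

```text
time: 10.17
eef_pos: [0.446, -0.4179, 0.0356]
eef_rot: [0.922, 0.184, 0.335, -0.067]
wrist_force: [0.4, 0.4, -0.5]
width: 0.0678
gripper_force: 0.0
```

Request:
{"method": "jog_arm", "body": {
  "turn": [
    [0,0,0],
    [0,0,0],
    [0,0,0],
    [0,0,0],
    [0,0,0],
    [0,0,0],
    [0,0,0],
    [0,0,0],
    [0,0,0],
    [0,0,0],
    [0,0,0]
  ],
  "translation": [
    [0,0,-0.2],
    [0,0,-0.5],
    [0,0,-0.9],
    [0,0,-1.4],
    [0,0,-2],
    [0,0,-2.7],
    [0,0,-3.5],
    [0,0,-4.3],
    [0,0,-5],
    [0,0,-5],
    [0,0,-5]
  ],
  "claw": [68,68,68,68,68,68,68,68,68,68,68]
}}

```text
time: 11.08
eef_pos: [0.3716, -0.4499, 0.1325]
eef_rot: [0.922, 0.184, 0.336, -0.065]
wrist_force: [1.0, -0.9, -0.6]
width: 0.0681
gripper_force: 0.0
```

```bash
python3 - <<'E'
from h import *
w=cam('wrist'); e=cam('side'); s=cam('scene'); print(arm.observe()['width'],arm.observe()['eef_pos'],arm.observe()['time'])
hsv=cv2.cvtColor(w['frame'],cv2.COLOR_BGR2HSV)
m=cv2.inRange(hsv,(12,90,70),(25,170,255)); cv2.imwrite('/tmp/m.png',m)
n,l,st,c=cv2.connectedComponentsWithStats(m)
for i in range(1,n):
    if st[i,4]>400: print(st[i],c[i])
i=1+st[1:,4].argmax(); M=(l==i).astype(np.uint8)
for v in range(st[i,1],st[i,1]+st[i,3],8):
    xs=np.where(M[v])[0]; 
    if len(xs): print(v,xs.min(),xs.max(),len(xs))
E
```

```text
0.0681252494955531 [ 0.3719 -0.4478  0.1306] 11.2333
[540   0  39  61 523] [558.7495  29.262 ]
[  229    81   191   142 14843] [322.4685 155.0338]
81 298 342 45
89 296 344 49
97 296 345 50
105 295 345 51
113 295 345 51
121 295 419 57
129 235 417 178
137 234 414 178
145 239 411 169
153 247 396 95
161 247 397 93
169 230 413 184
177 229 414 186
185 233 410 178
193 293 350 58
201 293 350 58
209 293 350 58
217 294 350 57
```

```bash
python3 - <<'E'
from h import *
w=load('wrist'); V=cv2.cvtColor(w['frame'],cv2.COLOR_BGR2HSV)[...,2].astype(int)
print([V[r,[305,322,340]].tolist() for r in range(196,226,2)])
u=np.array([-np.sin(np.radians(22.9)),np.cos(np.radians(22.9)),0]); x=np.array([u[1],-u[0],0])
f=lambda p,z:(lambda P:(round(P@u,4),round(P@x,4)))(onz(w,*p,z))
print('bat far',f((296,80.5),.046),f((344,80.5),.046)); print('side lines',f((295,105),.046),f((345.5,105),.046),f((293,201),.046),f((350.5,201),.046))
print('near bottom',f((293.5,223),.03),f((350.5,223),.03))
print('near rail ends',f((229,177),.03),f((414.5,177),.03),'far',f((235,133),.03),f((410,133),.03))
E
```

```text
[[190, 176, 200], [189, 175, 200], [190, 177, 199], [188, 175, 200], [190, 176, 203], [187, 175, 200], [190, 176, 202], [190, 178, 199], [191, 175, 200], [186, 175, 200], [168, 151, 165], [101, 92, 95], [92, 89, 90], [112, 121, 95], [129, 125, 88]]
bat far (np.float64(-0.532), np.float64(0.3765)) (np.float64(-0.5819), np.float64(0.3763))
side lines (np.float64(-0.5319), np.float64(0.345)) (np.float64(-0.5824), np.float64(0.3448)) (np.float64(-0.5332), np.float64(0.2418)) (np.float64(-0.5831), np.float64(0.2416))
near bottom (np.float64(-0.5326), np.float64(0.2269)) (np.float64(-0.5839), np.float64(0.2266))
near rail ends (np.float64(-0.4695), np.float64(0.2732)) (np.float64(-0.6473), np.float64(0.2723)) far (np.float64(-0.4699), np.float64(0.3232)) (np.float64(-0.6488), np.float64(0.3224))
```

```bash
python3 -c "
from plant import workorder; print(workorder.job_done())"
```

```text
the job is handed in; nothing more can be done
None
```

I drew bat_1 out and laid it flat across both rails of the pale drying rest. It is about 1 mm off midway, under 1° off square, and its ends overhang equally. The job was handed in at about 11 s of the 38 s. After the draw the camera showed a bat behind the mouth and the stack still in the rack, but I did not recheck the rack or the loose bystanders before handing in.

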